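# Castle nut of a modelling turntable tightened to its cotter hole

## Task

Two modelling turntables stand upside down on the studio bench for servicing. Tighten the castle nut (the one with slots in its top) clockwise until it is snug, then turn it a little further, only as far as the first pair of slots that then lines up with the cotter hole through the spindle, and let go. Leave the plain nut of the other turntable alone.

Things in the scene. Friction and masses are not known exactly. Their poses are not given: they have to be found in the camera images.
- castle_nut (a joint): Turn of the castle nut, rad, growing clockwise seen from above. Slots line up with the hole at each multiple of pi/3. It starts slack at 0.70 to 1.57 and is snug from 1.745 on: the lining-up at 1.047 is still slack, the wanted one is 2.094, always 30 to 80 deg from the start, one grasp. Turning takes 0.10 N m at first, rising evenly to 0.16 N m; stays where left; does not rise or sink.
- nut_grip (a point): Centre of the castle nut's hexagon, 77 mm above the table, turning with it. Steel, 50 mm across flats, 24 mm high (65 to 89 mm above the table), crown of six 11 mm teeth on top over the corners; 9 mm slots over mid-flats. x passes through two opposite slots, square to the flats below them; z up. Below the nut only a 48 mm washer and 42 mm boss, down to 34 mm: fingers may reach below it.
- cotter_hole (a point): Centre of the 8 mm cotter hole, 94.5 mm above the table, in the fixed upright dark spindle (30 mm thick, top at 105 mm) of the castle nut. x runs along the hole, z up; a bright line scribed on the spindle's end is parallel with it. Turntable: grey flange 96 mm wide, top at 26 mm, on a plywood disc 180 mm wide, 18 mm thick, fixed to the table.
- plain_nut (a joint): Turn of the plain hexagon nut (no crown or slots, same 50 mm hexagon) on the other, otherwise like turntable, rad, clockwise positive, 0 at the start. To be left alone.
There are look-alikes about, which are no part of the job. Leave any turquoise or yellow look-alike of the part that bears castle_nut alone.

How it is judged:
By the outcome, as a careful person would: the job done as asked, in the order asked, and still so for the second after the job is handed in, with the robot touching nothing.
It also fails if it takes over 32 s, if anything falls off the work surface, if the arm or the gripper's body presses on something with over 40 N, if the wrist force passes 120 N, or if a joint passes its speed limit or range.

## Robot

A 6-joint arm with a two-finger parallel gripper is mounted at the origin on the work surface. World frame = base frame: x ahead of the robot, y to its left, z up, the work surface at z = 0. Lengths are in m, angles in degrees, forces in N, time in s.
With the tool pointing down it reaches from about 0.4 to 0.825 m from the base axis. Payload 7 kg.
Tool frame: the origin (TCP) lies at the very end of the fingers, on their centre line; the grasp point (between the pads) lies behind it (r.grasp_offset is the z of the grasp point in the tool frame, in m); z points along the fingers, y is the direction in which the jaws open and shut (so a half turn about z gives the same grasp; the last joint's range is limited). The gripper opens to 88 mm and grips with 3 to 60 N. Pads are 19 mm wide; open, the fingers measure 130 mm over their backs; the gripper's body (78 mm by 193 mm) begins 47 mm behind the grasp point.
Start: joints at [-46.69, 20.546, 0.682, 0, -70.136, -16.507], TCP at [0.304, -0.602, 0.227] pointing down, gripper open.
Joint ranges: [-176.03, 176.03], [-82.01, 121.73], [-58.28, 71.71], [-173.87, 95.51], [-174.79, -0.11], [-173.66, 173.66]. Speed limits (degrees/s): [136.94, 136.94, 172.46, 180, 180, 180].

## Interface

Orientations are given as [roll, pitch, yaw] about the fixed x, y, z axes, in that order (R = Rz(yaw) Ry(pitch) Rx(roll)).
In Python, from plant import r gives the robot as it stands. The module is installed in compiled form; this text tells all that it offers.
- The arm moves only by the tool servo_tool, never from a script. Its argument "targets" is a list of rows, each an object of numbers: "dx", "dy", "dz": the shift along the world's x, y, z in cm; "spin": the turn about the world's z in rad; "grip": the opening in per cent of the stroke, from 0 (shut) to 100 (fully open). A call has exactly 10 rows; each row is the pose to reach, as a shift and turn from the pose commanded when the call began; what a row does not reach only later rows make up. A row lasts 1/12 s, in which the tool goes at most 41.7 mm and 7.16 degrees, less where a joint would pass 70% of its speed; a pose out of reach is approached as far as the arm can. A call with a gripper value outside its range is refused whole. The fingers move at their own pace and stop on an object; "squeeze" is the grip in N (left out, the last holds). Time passes only in rows, so rows that repeat a pose let the fingers close, or fill a call up. It gives the time, the measured TCP pose, the force and the opening at its end, in the units of the state.
- r.get_state(): the state, without advancing time (a new reading comes with each control period).
- r.capture(name): name is "side" or "top" or "wrist"; returns the picture (420x560x3 uint8, blue, green, red); there is no depth.
- r.get_calibration(name): a dict with "K" (3x3 intrinsics, pixels), "extrinsics" (4x4, takes a point from camera to world coordinates). Camera axes: x right, y down, z forward; pixel columns grow to the right and rows downward; lengths in m; the calibration is good to about 2 mm. A picture is of the moment at which its call begins: read the wrist's pose just before it. get_calibration takes no time and is no camera call; for the wrist camera it gives the pose at the moment of the call.
- r.close_job(): hands the job in, once; it reports no verdict.
Trained networks look in the newest picture that a camera, given by its name, has taken for a name from the list of things; names that differ only in an ending like _2 or _b are one class to them, and where a whole thing is asked for, a point or a joint stands for the part that bears it (a point fixed in the world has none). Each returns a list of dicts, best first, with "p" (0 to 1); they miss things now and then, are a little off and sometimes report something else, mostly with a low value. They report only what shows in the picture. A call takes as long as a camera call. They do not tell look-alikes from the thing itself.
- r.cut_out(name, camera): "mask" (420x560 bool, what is visible of it) and "extent" ([left, top, right, bottom] in pixels, round what is visible of it).
The state is a dict: "time_s": time; "joints": joint angles; "qd": joint speeds; "joint_torque": joint torques, N m; "tcp_pos": TCP position; "eef_rot": TCP orientation; "contact_force": force on the tool from outside, world axes, zero at the start; "moment": the same for the moment, N m; "gripper_width": finger opening in m.
Only numpy, scipy, OpenCV 4.12 (cv2) and the standard library are available. Lean on these libraries where they do the work, as an engineer would, in place of code of your own. Each camera call takes 0.05 s, during which the arm holds its last target. There are 200 camera calls.

## Working session

There is one attempt and no reset: what is moved stays moved. The work goes in short steps, Python scripts to look and compute and a tool call to move; the robot and the scene stay as the last step left them, time stands still between calls to the robot, and variables do not carry over. Pictures are saved under pics/ and viewed, about 8 in all and at most 12, crops included, and the job is handed in when it is done.

Besides the shell and the picture viewer there is one more tool, called after "Request:" as name(argument=value, ...) on one line, values as JSON. servo_tool: Moves the arm, as the interface text tells. Its arguments: {"type":"object","properties":{"targets":{"type":"array"},"squeeze":{"type":"number"}},"required":["targets"]}

```bash
mkdir -p pics; python3 - <<'E'
from plant import r
import cv2,numpy as np
s=r.get_state(); print(s['time_s'],s['tcp_pos'],s['eef_rot'],s['gripper_width'],r.grasp_offset)
ims=[]
for c in ['top','side']:
    im=r.capture(c); cv2.imwrite(f'pics/{c}0.png',im); ims.append(im)
    k=r.get_calibration(c); print(c,np.round(k['K'],1).tolist(),np.round(k['extrinsics'],3).tolist())
    for n in ['castle_nut','plain_nut']:
        for d in r.cut_out(n,c): print(c,n,round(d['p'],2),d['extent'])
E
```

```text
0.0 [ 0.30411615 -0.60206833  0.22559476] [ 1.79904355e+02 -7.69504965e-03 -1.53206174e+02] 0.08781721128575083 -0.0188
top [[485.1, 0.0, 283.2], [0.0, 485.1, 201.4], [0.0, 0.0, 1.0]] [[0.025, -0.993, 0.12, 0.348], [-0.999, -0.027, -0.018, 0.052], [0.021, -0.119, -0.993, 1.112], [0.0, 0.0, 0.0, 1.0]]
top castle_nut 0.64 [386.3, 253.1, 414.2, 276.7]
top castle_nut 0.59 [223.0, 163.8, 247.7, 190.9]
top castle_nut 0.58 [133.6, 258.8, 162.1, 282.2]
top plain_nut 0.7 [362.3, 127.5, 395.7, 156.1]
side [[481.1, 0.0, 283.6], [0.0, 481.1, 208.4], [0.0, 0.0, 1.0]] [[-0.996, -0.073, 0.048, 0.412], [-0.086, 0.743, -0.664, 0.712], [0.013, -0.665, -0.746, 0.811], [0.0, 0.0, 0.0, 1.0]]
side castle_nut 0.73 [335.5, 308.0, 371.8, 349.6]
side castle_nut 0.69 [233.5, 221.2, 259.2, 254.4]
side castle_nut 0.68 [326.3, 113.7, 352.5, 137.4]
side plain_nut 0.87 [214.9, 120.9, 239.0, 144.1]
```

View pics/top0.png

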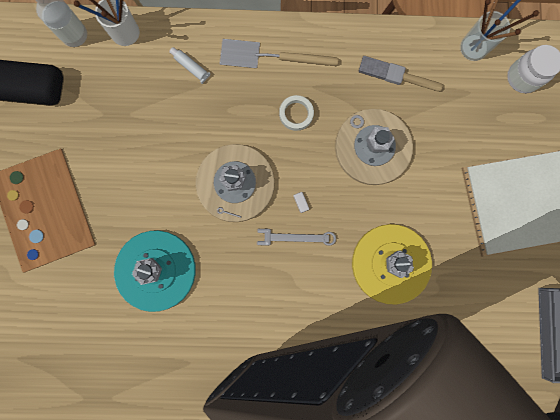

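The candidates are: the plywood one at top (235,177), turquoise (147,270), yellow (400,263) and the plain nut (380,140). Only the one at (235,177) is a castle nut on plywood. I'll confirm it in a crop.

```bash
cat > h.py <<'E'
from plant import r
import cv2,numpy as np
def ray(k,u,v,z):
    K=np.array(k['K']);E=np.array(k['extrinsics'])
    d=E[:3,:3]@np.linalg.inv(K)@[u,v,1]; o=E[:3,3]
    return o+d*(z-o[2])/d[2]
def proj(k,P):
    E=np.linalg.inv(np.array(k['extrinsics'])); p=(E[:3,:3]@np.atleast_2d(P).T).T+E[:3,3]
    q=(np.array(k['K'])@p.T).T; return q[:,:2]/q[:,2:]
E
python3 - <<'E'
from h import *
a=cv2.imread('pics/top0.png')[135:225,190:280];b=cv2.imread('pics/side0.png')[205:295,205:295]
c=cv2.imread('pics/side0.png')[100:190,300:390]
cv2.imwrite('pics/c1.png',np.hstack([cv2.resize(x,(400,400),interpolation=3) for x in (a,b)]))
for c,u,v in [('top',235,177),('side',246,238)]:
    k=r.get_calibration(c); print(c,ray(k,u,v,.085))
k=r.get_calibration('wrist');E=np.array(k['extrinsics']);s=r.get_state()
print(np.round(E,3).tolist(),np.round(k['K'],0).tolist())
E
```

```text
top [0.52115993 0.13737955 0.085     ]
side [0.52369305 0.14911423 0.085     ]
[[-0.451, 0.861, 0.236, 0.241], [0.892, 0.435, 0.119, -0.634], [0.0, 0.264, -0.964, 0.385], [0.0, 0.0, 0.0, 1.0]] [[305.0, 0.0, 282.0], [0.0, 305.0, 214.0], [0.0, 0.0, 1.0]]
```

View pics/c1.png

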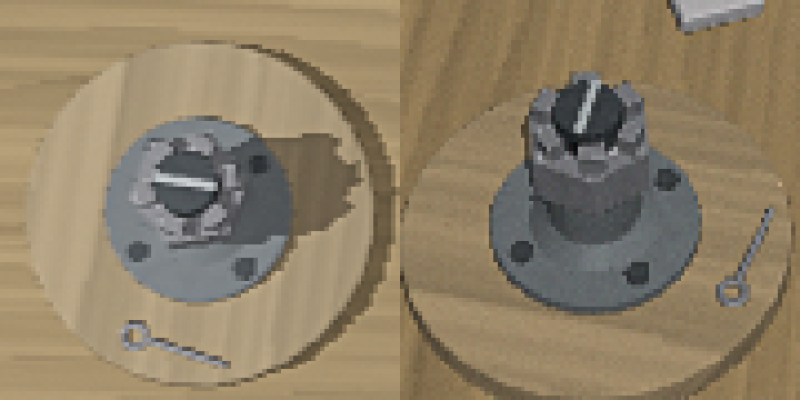

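The crop shows the crown, slots and dark spindle with its scribed line on a plywood disc, so this is the right one. Next I'll move above it for a wrist look.

```bash
python3 - <<'E'
from h import *
P=[]
for c,u,v in [('top',231.9,176),('side',246.7,230.2)]:
    k=r.get_calibration(c); P.append(ray(k,u,v,.105)); print(c,P[-1])
print(np.mean(P,0)-r.get_state()['tcp_pos'])
E
```

```text
top [0.51972229 0.14228112 0.105     ]
side [0.52188277 0.14597296 0.105     ]
[ 0.21652876  0.74648478 -0.12124946]
```

Request:
servo_tool(targets=[{"dx": 1.2, "dy": 4.0, "dz": 0, "spin": 0.09, "grip": 100}, {"dx": 2.3, "dy": 8.0, "dz": 0, "spin": 0.18, "grip": 100}, {"dx": 3.5, "dy": 12.0, "dz": 0, "spin": 0.27, "grip": 100}, {"dx": 4.6, "dy": 16.0, "dz": 0, "spin": 0.36, "grip": 100}, {"dx": 5.8, "dy": 20.0, "dz": 0, "spin": 0.45, "grip": 100}, {"dx": 7.0, "dy": 24.0, "dz": 0, "spin": 0.54, "grip": 100}, {"dx": 8.1, "dy": 28.0, "dz": 0, "spin": 0.63, "grip": 100}, {"dx": 9.3, "dy": 32.0, "dz": 0, "spin": 0.72, "grip": 100}, {"dx": 10.4, "dy": 36.0, "dz": 0, "spin": 0.81, "grip": 100}, {"dx": 11.6, "dy": 40.0, "dz": 0, "spin": 0.9, "grip": 100}])

```text
time_s: 1.13
tcp_pos: [0.4203, -0.2007, 0.2269]
eef_rot: [-179.9, 0.0, -101.4]
contact_force: [1.1, -0.4, -0.1]
gripper_width: 0.0877
```

Request:
servo_tool(targets=[{"dx": 1.1, "dy": 3.8, "dz": 0, "spin": 0, "grip": 100}, {"dx": 2.2, "dy": 7.6, "dz": 0, "spin": 0, "grip": 100}, {"dx": 3.3, "dy": 11.5, "dz": 0, "spin": 0, "grip": 100}, {"dx": 4.5, "dy": 15.4, "dz": 0, "spin": 0, "grip": 100}, {"dx": 5.6, "dy": 19.3, "dz": 0, "spin": 0, "grip": 100}, {"dx": 6.7, "dy": 23.2, "dz": 0, "spin": 0, "grip": 100}, {"dx": 7.8, "dy": 27.0, "dz": 0, "spin": 0, "grip": 100}, {"dx": 8.9, "dy": 30.8, "dz": 0, "spin": 0, "grip": 100}, {"dx": 10.1, "dy": 34.6, "dz": 0, "spin": 0, "grip": 100}, {"dx": 10.1, "dy": 34.6, "dz": 0, "spin": 0, "grip": 100}])

```text
time_s: 1.97
tcp_pos: [0.5232, 0.1488, 0.2262]
eef_rot: [-179.9, 0.0, -101.4]
contact_force: [-0.4, -0.2, -0.8]
gripper_width: 0.0875
```

```bash
python3 - <<'E'
from h import *
s=r.get_state();print(s['time_s'],s['tcp_pos'],s['eef_rot'],s['joints'])
k=r.get_calibration('wrist');im=r.capture('wrist');cv2.imwrite('pics/w1.png',im);np.savez('w1.npz',K=k['K'],extrinsics=k['extrinsics'])
c=proj(k,[[.5208,.1441,.105]])[0];print(c)
x,y=np.int32(c)-60
x,y=max(x,0),max(y,0)
print(x,y);cv2.imwrite('pics/w1c.png',cv2.resize(im[y:y+120,x:x+120],(600,600),interpolation=cv2.INTER_CUBIC))
E
```

```text
1.9667 [0.523248   0.14883455 0.22620918] [-1.79944193e+02  4.17283692e-02 -1.01428021e+02] [ 3.65327441e+01  8.19125478e+00 -1.60111133e+01  1.48135295e-02
 -6.57292710e+01 -4.79668668e+01]
[284.22021544 202.79344292]
224 142
```

View pics/w1c.png

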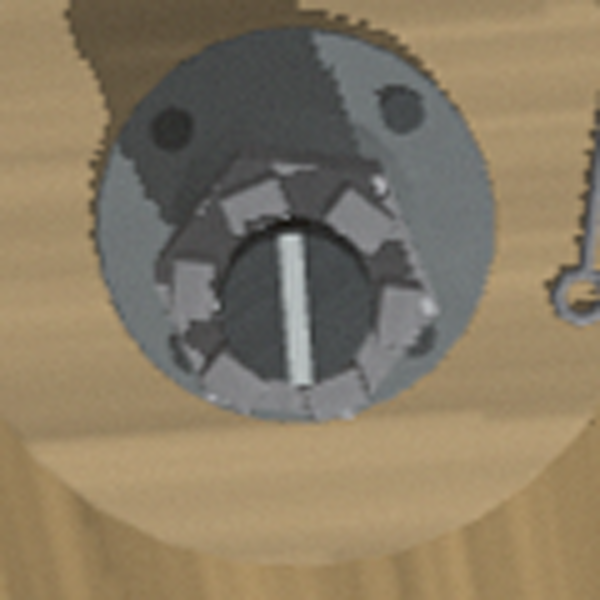

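```bash
cat > fit.py <<'E'
from h import *
from scipy.optimize import least_squares
def fit(k,line,teeth,x,y,s=5):
    L=[ray(k,a/s+x,b/s+y,.105) for a,b in line]; d=L[1]-L[0]
    hole=np.degrees(np.arctan2(d[1],d[0]))%180
    T=np.array([ray(k,a/s+x,b/s+y,.100)[:2] for a,b in teeth])
    ang=np.degrees(np.arctan2(*(T-T.mean(0)).T[::-1])); n=np.round((ang-ang[0])/60)
    def pts(p): t=np.radians(p[3]+60*n); return p[:2]+p[2]*np.c_[np.cos(t),np.sin(t)]
    f=least_squares(lambda p:((pts(p)-T)*1000).ravel(),[*T.mean(0),.022,ang[0]],x_scale=[.01,.01,.01,10])
    p=f.x; slot=(p[3]+30)%60
    print('linemid',np.mean(L,0)[:2],'centre',p[:2],'r',p[2],'hole',hole,'slot',slot,'resid mm',np.abs(f.fun).max())
    # clockwise: nut yaw = hole - angle
    print('turn mod 60:',(hole-slot)%60)
    return p,hole,slot
E
python3 - <<'E'
from fit import *
k=dict(np.load('w1.npz'))
p,h,s=fit(k,[(290,235),(301,385)],[(253,207),(360,218),(405,312),(338,395),(235,380),(193,290)],224,142)
im=cv2.imread('pics/w1.png')
# overlay model: tooth-centre & hexagon at z=.089 and line
im=cv2.resize(im[142:262,224:344],(600,600),interpolation=2)
def P(X): return np.int32((proj(k,X)-[224,142])*5+2)
c=p[:2]
for z in(.089,.065):
  t=np.radians(p[3]+60*np.arange(6)); X=np.c_[c+.02887*np.c_[np.cos(t),np.sin(t)],np.full(6,z)]
  cv2.polylines(im,[P(X)],True,(0,255,0) if z>.08 else (255,0,255),1)
t=np.radians(s+60*np.arange(6))
for r0 in t:
  u=np.array([np.cos(r0),np.sin(r0)]);v=np.array([-u[1],u[0]])
  for e in(-.0045,.0045): cv2.line(im,*[tuple(map(int,q)) for q in P([[*(c+u*a+v*e),.1] for a in(.016,.026)])],(0,0,255),1)
cv2.imwrite('pics/w1o.png',im)
E
```

```text
linemid [0.52209109 0.14523174] centre [0.52160436 0.14458853] r 0.0202138404511249 hole 82.72377538310455 slot 12.21311832624012 resid mm 0.6327435368278511
turn mod 60: 10.510657056864432
```

View pics/w1o.png

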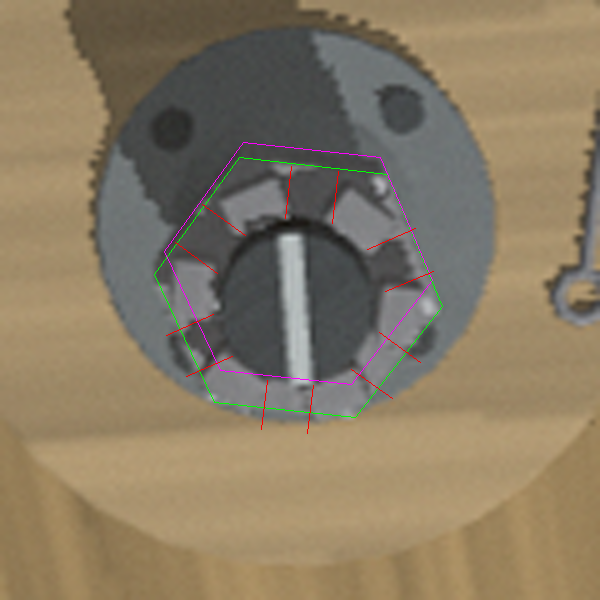

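The overlay matches the hexagon, slots and line. The start is about 70.5°, so it needs about 49.5° clockwise. Jaw alignment needs a spin of +23.6° first. I'll align, go down, then grip.

Request:
servo_tool(targets=[{"dx": -0.1, "dy": -0.2, "dz": 0, "spin": 0.1, "grip": 100}, {"dx": -0.16, "dy": -0.41, "dz": -1, "spin": 0.2, "grip": 100}, {"dx": -0.16, "dy": -0.41, "dz": -3, "spin": 0.3, "grip": 100}, {"dx": -0.16, "dy": -0.41, "dz": -5, "spin": 0.412, "grip": 100}, {"dx": -0.16, "dy": -0.41, "dz": -7, "spin": 0.412, "grip": 100}, {"dx": -0.16, "dy": -0.41, "dz": -9, "spin": 0.412, "grip": 100}, {"dx": -0.16, "dy": -0.41, "dz": -10.5, "spin": 0.412, "grip": 100}, {"dx": -0.16, "dy": -0.41, "dz": -10.5, "spin": 0.412, "grip": 100}, {"dx": -0.16, "dy": -0.41, "dz": -10.5, "spin": 0.412, "grip": 100}, {"dx": -0.16, "dy": -0.41, "dz": -10.5, "spin": 0.412, "grip": 100}])

```text
time_s: 2.85
tcp_pos: [0.5203, 0.1392, 0.1226]
eef_rot: [-179.9, 0.0, -78.0]
contact_force: [-0.2, -0.7, -0.4]
gripper_width: 0.0879
```

```bash
python3 - <<'E'
from h import *
s=r.get_state();print(s['time_s'],s['tcp_pos'],s['eef_rot'],s['contact_force'])
k=r.get_calibration('wrist');im=r.capture('wrist');np.savez('w2.npz',K=k['K'],extrinsics=k['extrinsics'])
c=proj(k,[[.5216,.1447,.105]])[0];print(c)
cv2.circle(im,tuple(np.int32(c)),2,(0,0,255),-1)
cv2.imwrite('pics/w2.png',im)
E
```

```text
2.85 [0.5202975  0.13924989 0.12263454] [-1.79929885e+02  6.67787764e-03 -7.80286418e+01] [-0.1554139  -0.68558374 -0.4167736 ]
[279.23847679 256.81773504]
```

View pics/w2.png

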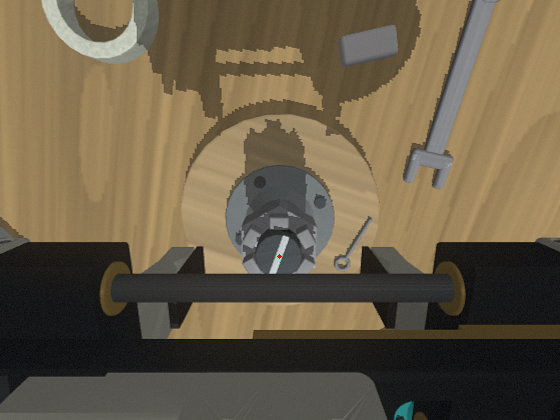

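The red mark sits on the spindle centre at (279,257), midway between the fingers. The TCP is about 5 mm short in y, so I'll correct that and descend.

Request:
servo_tool(targets=[{"dx": 0.13, "dy": 0.55, "dz": 0, "spin": 0, "grip": 100}, {"dx": 0.13, "dy": 0.55, "dz": -1, "spin": 0.0, "grip": 100}, {"dx": 0.13, "dy": 0.55, "dz": -2, "spin": 0.0, "grip": 100}, {"dx": 0.13, "dy": 0.55, "dz": -3, "spin": 0.0, "grip": 100}, {"dx": 0.13, "dy": 0.55, "dz": -4, "spin": 0.0, "grip": 100}, {"dx": 0.13, "dy": 0.55, "dz": -5, "spin": 0.0, "grip": 100}, {"dx": 0.13, "dy": 0.55, "dz": -6, "spin": 0.0, "grip": 100}, {"dx": 0.13, "dy": 0.55, "dz": -6.4, "spin": 0.0, "grip": 100}, {"dx": 0.13, "dy": 0.55, "dz": -6.4, "spin": 0.0, "grip": 100}, {"dx": 0.13, "dy": 0.55, "dz": -6.4, "spin": 0.0, "grip": 100}])

```text
time_s: 3.73
tcp_pos: [0.521, 0.1448, 0.0573]
eef_rot: [180.0, -0.0, -78.0]
contact_force: [0.5, -0.1, -1.3]
gripper_width: 0.0876
```

Request:
servo_tool(targets=[{"dx": 0, "dy": 0, "dz": 0, "spin": 0, "grip": 75}, {"dx": 0, "dy": 0, "dz": 0, "spin": 0, "grip": 65}, {"dx": 0, "dy": 0, "dz": 0, "spin": 0, "grip": 60}, {"dx": 0, "dy": 0, "dz": 0, "spin": 0, "grip": 40}, {"dx": 0, "dy": 0, "dz": 0, "spin": 0, "grip": 40}, {"dx": 0, "dy": 0, "dz": 0, "spin": 0, "grip": 40}, {"dx": 0, "dy": 0, "dz": 0, "spin": 0, "grip": 40}, {"dx": 0, "dy": 0, "dz": 0, "spin": 0, "grip": 40}, {"dx": 0, "dy": 0, "dz": 0, "spin": 0, "grip": 40}, {"dx": 0, "dy": 0, "dz": 0, "spin": 0, "grip": 40}], squeeze=40)

```text
time_s: 4.57
tcp_pos: [0.5217, 0.1451, 0.0578]
eef_rot: [-179.9, 0.0, -78.0]
contact_force: [3.2, 0.1, -0.6]
gripper_width: 0.0499
```

```bash
python3 - <<'E'
from h import *
s=r.get_state()
for n in('time_s','tcp_pos','eef_rot','contact_force','moment','gripper_width','joints'):print(n,s[n])
E
```

```text
time_s 4.5667
tcp_pos [0.52170117 0.14513135 0.05781844]
eef_rot [-1.79931874e+02  8.83396469e-03 -7.80051929e+01]
contact_force [ 3.22771779  0.08314287 -0.61135723]
moment [-0.00499463 -1.21269315  0.08256881]
gripper_width 0.04985880102324782
joints [ 3.63049105e+01  1.79739266e+01 -2.83404604e+01  2.89839838e-02
 -4.36198944e+01 -2.43310796e+01]
```

The grip is good: the opening is 49.9 mm, which is flat on the flats. Before turning, I'll refine the hole direction from the scribed line's pixels.

```bash
cat > line.py <<'E'
from h import *
def line(im,k,c,R=14):
    y,x=np.mgrid[:420,:560]; g=im.astype(float).min(2); m=(x-c[0])**2+(y-c[1])**2<R*R
    w=np.where(m,np.clip(g-115,0,80),0).astype(np.uint8)
    n,l,st,_=cv2.connectedComponentsWithStats((w>0).astype(np.uint8)); i=1+st[1:,4].argmax(); w=w*(l==i)
    yy,xx=np.nonzero(w); P=np.array([ray(k,a,b,.105)[:2] for a,b in zip(xx,yy)]); W=w[yy,xx].astype(float)
    mu=np.average(P,0,W); ev,V=np.linalg.eigh(np.cov((P-mu).T,aweights=W))
    return np.degrees(np.arctan2(V[1,1],V[0,1]))%180,mu,len(W),2*np.sqrt(3*ev)*1e3
E
python3 - <<'E'
from line import *
for n,R in(('w1',15),('w2',19)):
    k=dict(np.load(n+'.npz')); im=cv2.imread(f'pics/{n}.png')
    if n=='w2':
        c=np.int32(proj(k,[[.5216,.1447,.105]])[0]); im[c[1]-3:c[1]+4,c[0]-3:c[0]+4]=np.where(im[c[1]-3:c[1]+4,c[0]-3:c[0]+4,1:2]<90,160,im[c[1]-3:c[1]+4,c[0]-3:c[0]+4])
    for RR in(R-3,R): print(n,RR,line(im,k,proj(k,[[.5216,.1447,.105]])[0],RR))
for c,R in(('top',8),('side',8)):
    k=r.get_calibration(c);print(c,line(cv2.imread(f'pics/{c}0.png'),k,proj(k,[[.5216,.1447,.105]])[0],R))
E
```

```text
w1 12 (np.float64(82.70174150934608), array([0.5223383 , 0.14462557]), 114, array([ 3.75616429, 23.34481551]))
w1 15 (np.float64(82.83411264128227), array([0.52234872, 0.14453777]), 141, array([ 3.73245772, 29.07587368]))
w2 16 (np.float64(82.95115388334983), array([0.52220994, 0.144686  ]), 236, array([ 4.08332599, 21.50087539]))
w2 19 (np.float64(82.44871751764741), array([0.52218813, 0.14431188]), 274, array([ 4.0688771 , 24.53582235]))
top (np.float64(75.25650681880153), array([0.52237913, 0.14672416]), 47, array([11.24042668, 33.42190369]))
side (np.float64(82.55945872758791), array([0.52258132, 0.14216256]), 27, array([ 3.40589118, 30.12174791]))
```

Request:
servo_tool(targets=[{"dx": 0, "dy": 0, "dz": 0, "spin": -0.1, "grip": 40}, {"dx": 0, "dy": 0, "dz": 0, "spin": -0.2, "grip": 40}, {"dx": 0, "dy": 0, "dz": 0, "spin": -0.3, "grip": 40}, {"dx": 0, "dy": 0, "dz": 0, "spin": -0.4, "grip": 40}, {"dx": 0, "dy": 0, "dz": 0, "spin": -0.5, "grip": 40}, {"dx": 0, "dy": 0, "dz": 0, "spin": -0.6, "grip": 40}, {"dx": 0, "dy": 0, "dz": 0, "spin": -0.7, "grip": 40}, {"dx": 0, "dy": 0, "dz": 0, "spin": -0.78, "grip": 40}, {"dx": 0, "dy": 0, "dz": 0, "spin": -0.83, "grip": 40}, {"dx": 0, "dy": 0, "dz": 0, "spin": -0.855, "grip": 40}], squeeze=50)

```text
time_s: 5.4
tcp_pos: [0.5226, 0.145, 0.0578]
eef_rot: [-179.9, 0.1, -127.1]
contact_force: [10.6, -3.8, -4.6]
gripper_width: 0.0497
```

```bash
python3 - <<'E'
from line import *
s=r.get_state()
for n in('time_s','tcp_pos','eef_rot','contact_force','moment','gripper_width'):print(n,s[n])
for i in range(4): im=r.capture('wrist')
k=r.get_calibration('wrist');np.savez('w3.npz',K=k['K'],extrinsics=k['extrinsics']);cv2.imwrite('pics/w3.png',im)
c=proj(k,[[.522,.1445,.1]])[0];print(c, r.get_state()['eef_rot'],line(im,k,proj(k,[[.522,.1445,.105]])[0],20))
x,y=np.int32(c)-60;print(x,y)
cv2.imwrite('pics/w3c.png',cv2.resize(im[y:y+120,x:x+120],(600,600),interpolation=2))
E
```

```text
time_s 5.4
tcp_pos [0.52260685 0.14496471 0.05782518]
eef_rot [-1.79900444e+02  1.01998795e-01 -1.27149624e+02]
contact_force [10.64768033 -3.80893925 -4.64395657]
moment [-0.98152706 -3.10592074  0.13202653]
gripper_width 0.04973212462317023
[282.92053387 299.12308477] [-1.79903570e+02  1.07220343e-01 -1.27003928e+02] (np.float64(78.20883117524176), array([0.52386016, 0.14877046]), 230, array([ 3.99306209, 10.81478489]))
222 239
```

View pics/w3c.png

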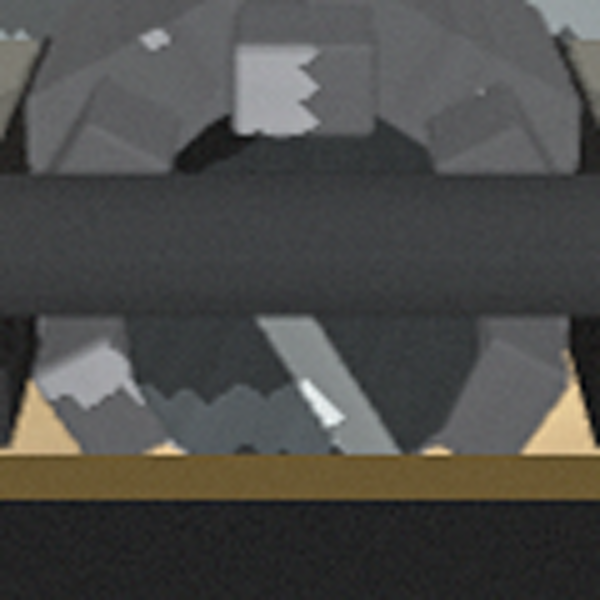

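The nut sits square in the jaws and turned with them, with no slip. I'll nudge it the last 0.3°, let go and rise for the check view.

Request:
servo_tool(targets=[{"dx": 0, "dy": 0, "dz": 0, "spin": -0.005, "grip": 40}, {"dx": 0, "dy": 0, "dz": 0, "spin": -0.005, "grip": 40}, {"dx": 0, "dy": 0, "dz": 0, "spin": -0.005, "grip": 40}, {"dx": 0, "dy": 0, "dz": 0, "spin": -0.005, "grip": 40}, {"dx": 0, "dy": 0, "dz": 0, "spin": -0.005, "grip": 100}, {"dx": 0, "dy": 0, "dz": 0, "spin": -0.005, "grip": 100}, {"dx": 0, "dy": 0, "dz": 0, "spin": -0.005, "grip": 100}, {"dx": 0, "dy": 0, "dz": 0, "spin": -0.005, "grip": 100}, {"dx": 0, "dy": 0, "dz": 0, "spin": -0.005, "grip": 100}, {"dx": 0, "dy": 0, "dz": 0, "spin": -0.005, "grip": 100}])

```text
time_s: 6.43
tcp_pos: [0.5208, 0.1448, 0.0575]
eef_rot: [180.0, -0.0, -127.3]
contact_force: [-0.0, -0.2, 0.6]
gripper_width: 0.0836
```

Request:
servo_tool(targets=[{"dx": 0, "dy": 0, "dz": 1, "spin": 0, "grip": 100}, {"dx": 0, "dy": 0, "dz": 2, "spin": 0, "grip": 100}, {"dx": 0, "dy": 0, "dz": 4, "spin": 0, "grip": 100}, {"dx": 0, "dy": 0, "dz": 6, "spin": 0, "grip": 100}, {"dx": 0, "dy": 0, "dz": 8, "spin": 0, "grip": 100}, {"dx": 0, "dy": 0, "dz": 10, "spin": 0, "grip": 100}, {"dx": 0, "dy": 0, "dz": 11, "spin": 0, "grip": 100}, {"dx": 0, "dy": 0, "dz": 11, "spin": 0, "grip": 100}, {"dx": 0, "dy": 0, "dz": 11, "spin": 0, "grip": 100}, {"dx": 0, "dy": 0, "dz": 11, "spin": 0, "grip": 100}])

```text
time_s: 7.27
tcp_pos: [0.5204, 0.1446, 0.1669]
eef_rot: [180.0, -0.0, -127.3]
contact_force: [0.2, -0.9, -0.1]
gripper_width: 0.0876
```

```bash
python3 - <<'E'
from line import *
s=r.get_state();print(s['time_s'],s['tcp_pos'],s['eef_rot'],s['gripper_width'])
k=r.get_calibration('wrist');im=r.capture('wrist');np.savez('w4.npz',K=k['K'],extrinsics=k['extrinsics']);cv2.imwrite('pics/w4.png',im)
ct=[.522,.1445];print([line(im,k,proj(k,[[*ct,.105]])[0],R)[:3] for R in(14,17)])
c=proj(k,[[*ct,.1]])[0]
x,y=np.int32(c)-50;print(x,y)
o=cv2.resize(im[y:y+100,x:x+100],(600,600),interpolation=2)
def P(X): return [tuple(map(int,q)) for q in (proj(k,X)-[x,y])*6+3]
for a in np.radians(82.75+60*np.arange(6)):
  u=np.array([np.cos(a),np.sin(a)]);v=np.array([-u[1],u[0]])
  for e in(-.0045,.0045): cv2.line(o,*P([[*(ct+u*b+v*e),.1] for b in(.016,.026)]),(0,0,255),1)
cv2.imwrite('pics/w4c.png',o)
E
```

```text
7.2667 [0.52043798 0.1446214  0.16689726] [ 1.79962442e+02 -4.39870027e-02 -1.27313882e+02] 0.08756597686763883
[(np.float64(82.85437052760331), array([0.52258746, 0.14456845]), 167), (np.float64(82.79973517005213), array([0.52256989, 0.14444665]), 204)]
230 176
```

View pics/w4c.png

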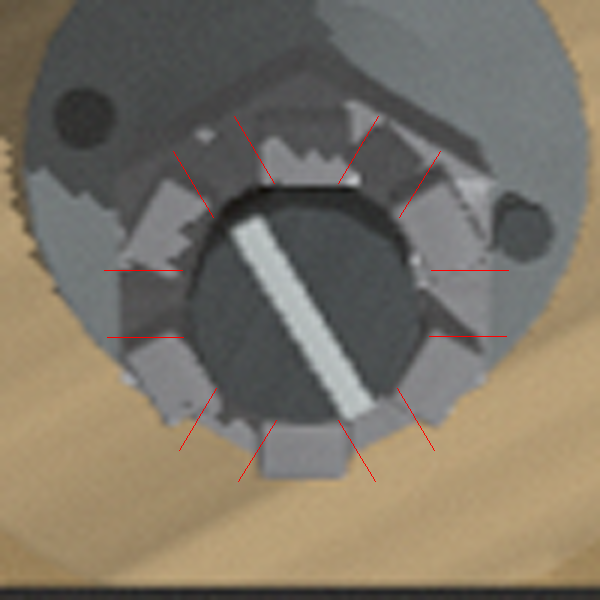

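```bash
python3 - <<'E'
from fit import *
k=dict(np.load('w4.npz'))
fit(k,[(247,228),(357,408)],[(304,450),(176,380),(437,380),(450,228),(163,223)],230,176,6)
print(r.close_job())
E
```

```text
linemid [0.52260707 0.14509014] centre [0.52193729 0.14492709] r 0.020553065890645945 hole 82.8248032319391 slot 22.18443859758173 resid mm 0.822566002705416
turn mod 60: 0.6403646343573683
the job is handed in; nothing more can be done
None
```

I turned the castle nut on the plywood turntable about 49° clockwise in a single grasp, from about 70.5° to about 120° (2.09 rad). That is past snug, at the first slot pair that then lines up with the cotter hole. I then let go, rose clear and handed the job in at about 7.5 s.

- **Alignment:** the last wrist picture, taken after letting go, showed the slots over the direction of the scribed line. A rough fit put them 0.6° from it, within what picking points by hand can resolve. The gripper's own angle at release agreed with the target to about 0.1°.
- **Forces and other parts:** the highest force in my readings was about 12 N. I sent no moves towards the plain nut or the turquoise and yellow look-alikes, but took no final picture of them.
- **A check that disagreed:** the line angle measured in the coarse top picture was 75°, against about 82.7° from the side and wrist cameras. I disregarded the top reading because the line spans few pixels there.
- **A check that failed:** the line measurement while gripping was no use, because the gripper hid most of the line.

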